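Slide a fan bearing into its seat and close the keeper

ROBOT

A 6-joint arm with a two-finger parallel gripper is mounted at the origin on the work surface. World frame = base frame: x ahead of the robot, y to its left, z up, the work surface at z = 0. Lengths are in m, angles in rad, forces in N, time in s.
With the tool pointing down it reaches from about 0.35 to 0.975 m from the base axis. Payload 4.9 kg.
Tool frame: the origin (TCP) lies at the centre of the arm's flange, where the gripper is bolted on; the fingertips stand 173 mm ahead of it and the grasp point (between the pads) lies 155 mm ahead of it (ctrl.finger_overhang is the distance from the TCP to the fingertips, in m); z points along the fingers, y is the direction in which the jaws open and shut (so a half turn about z gives the same grasp; the last joint's range is limited). The gripper opens to 85 mm and grips with 20 to 120 N. Pads are 22 mm wide; open, the fingers measure 114 mm over their backs; the gripper's body (76 mm by 85 mm) begins 54 mm behind the grasp point. The pads swing forward as they close: fully open they stand 13 mm farther back than shut.
Start: joints at [1.182, 0.053, 1.613, -0, 1.476, -0.119], TCP at [0.167, 0.602, 0.405] pointing down, gripper open.
Joint ranges: [-3.01, 3.01], [-1.01, 2.22], [0.06, 2.58], [-1.02, 4.17], [0.09, 2.62], [-3.14, 3.14]. Speed limits (rad/s): [2.57, 2.57, 3.14, 3.14, 3.14, 3.14].

INTERFACE

Orientations are given as a rotation vector (axis times angle).
In Python, from station import ctrl, eyes, spotter gives the robot as it stands.
- The arm moves only by the shell command python3 -m crank 'ROWS' [FORCE]. ROWS is JSON, a list of rows, each a list of 7 numbers: the turn, a rotation vector about the tool's x, y, z in rad, then the shift along the tool's x, y, z in mm, then the closure, from -1 (fully open) to 1 (shut). A call has 1 to 8 rows; each row shifts and turns the pose as measured when the row begins, along the tool's axes as they then stand; what a row does not reach is not made up. A row lasts 1/12 s, in which the tool goes at most 41.7 mm and 7.16 degrees, less where a joint would pass 70% of its speed; a pose out of reach is approached as far as the arm can. A call is refused whole if a number of a shift passes 41.7 or a number of a turn 0.125, either way. A call with a gripper value outside its range is refused whole. The fingers move at their own pace and stop on an object; FORCE is the grip in N (left out, the last holds). Time passes only in rows, so rows that do not move let the fingers close. It gives the time, the measured TCP pose, the force and the opening at its end, in the units of the state.
- ctrl.get_obs(): the state, without advancing time (a new reading comes with each control period).
- eyes.get_image(name): name is "side" or "top"; returns a dict with "image" (480x640x3 uint8, red, green, blue), "vertical_fov" (degrees; the focal length in pixels is half the picture's height over the tangent of half this angle, whatever the lens; pixels are square), "cx", "cy" (the principal point, pixels), "rvec" (rotation vector, rad) and "tvec" (3), from world to camera coordinates, as OpenCV has them. Camera axes: x right, y down, z forward; pixel columns grow to the right and rows downward; lengths in m; the calibration is good to about 2 mm. A picture is of the moment at which its call begins. There is no depth.
- ctrl.finish_job(): hands the job in, once; it reports no verdict.
Trained networks look in a picture, given as the dict that the camera call returned (one of the last four; its "shot" number tells which), for a name from the list of things; names that differ only in an ending like _2 or _b are one class to them, and where a whole thing is asked for, a point or a joint stands for the part that bears it (a point fixed in the world has none). Each returns a list of dicts, best first, with "confidence" (0 to 1); they miss things now and then, are a little off and sometimes report something else, mostly with a low value. They report only what shows in the picture. A call takes as long as a camera call. They do not tell look-alikes from the thing itself.
- spotter.look_for(query, picture): "centre" ([x, y, z] in m, in world coordinates, good to about 4 mm: the middle of the surface that is visible of it).
- spotter.outline_of(query, picture): "region" (480x640 bool, what is visible of it).
- spotter.mark_of(query, picture): "centre" ([x, y, z] in m, in world coordinates, good to about 4 mm: a listed point, or the origin of a listed thing).
The state is a dict: "t": time; "q": joint angles; "dq": joint speeds; "effort": joint torques, N m; "tool_pos": TCP position; "tool_rot": TCP orientation; "contact_force": force on the tool from outside, world axes, zero at the start; "wrist_torque": the same for the moment, N m; "opening": finger opening in m.
Only numpy, scipy, OpenCV 4.12 (cv2) and the standard library are available. Lean on these libraries where they do the work, as an engineer would, in place of code of your own. Each camera call takes 0.05 s, during which the arm holds its last target.

TASK

Nudge the ball bearing across the jig's plate and along its fence, without lifting it off the plate, until it drops flat into the shallow round seat; push it gently, for hard shoving marks the races. Then gently push the keeper by its knob all the way to its stop so that it covers the bearing, let go, and leave the spacer ring on the plate and the boards and tools around the jig where they are.

Things in the scene. Friction and masses are not known exactly. Their poses are not given: they have to be found in the camera images.
- jig: Fixed bearing jig on the bench, 180 (x) x 280 mm (y). Origin: on the bench top under its middle; z up. A plate 152 x 300 mm lies on it. Two keeper guide rails, 12 mm high above the plate, cover jig x = -88 to -42 mm at jig y = +-42 to +-50 mm. All of this is rigid.
- plate_top (a point): Point on the flat top of the jig's bare aluminium plate, 24 mm above the bench, over the jig's origin. The plate's one round seat is 32 mm wide, 5.5 mm deep, its centre at jig x = +29.7 mm, so that a bearing kept on the fence falls in. The plate is shifted from job to job: the seat lies anywhere from jig y = -20 to +20 mm, not measured; see it, or feel the bearing drop and stop.
- fence_mid (a point): Middle of the fence's upper edge. The straight fence stands along the far (+x) side of the plate, 280 mm long, parallel to jig y; its face looks to -x at jig x = +45 mm and it is 14 mm high above the plate. A bearing pressed hard against it at a slant can jam; pushed nearly parallel to it, it slides easily (under 2 N).
- bearing_center (a point): Centre (half-way up) of the loose steel ball bearing: outside diameter 30 mm, 9 mm thick, dark shield, 10 mm bore, about 34 g, lying flat on the plate, its centre 28.5 mm above the bench. It starts 65 to 105 mm to either side of the jig's middle, 15 to 50 mm clear of the fence. Seated, its centre is 23 mm above the bench and its top 3.5 mm proud of the plate.
- spacer_center (a point): Centre (half-way up) of a loose plain steel spacer ring, 22 mm outside, 13 mm bore, 6 mm thick, lying on the plate near the other end of the jig. Not to be moved.
- keeper (a joint): Travel of the keeper, m: it slides along jig +x, towards the fence. It starts 0 to 8 mm; 0.044 is its stop, where it covers half the bearing. Friction holds it where it is left (about 2 N to move it). It strikes a bearing that is not down in its seat.
- keeper_knob (a point): Middle of the top of the keeper's knob. The keeper is a steel plate 60 mm (jig x) by 80 mm (jig y), 5 mm thick, gliding 4.5 mm above the plate at jig y = 0; its front edge is 48 mm ahead (+x) of the knob's middle, 62 mm from the fence at travel 0. The knob is a block 12 mm (jig x) by 24 mm (jig y), 26 mm tall above the keeper, its top 59.5 mm above the bench.
- board_a_mid (a point): Middle of a circuit board 130 x 100 x 10 mm lying beside the jig on its +y side. Not to be moved.
- board_b_mid (a point): Middle of a circuit board 130 x 100 x 10 mm lying beyond the jig. Not to be moved.
- screwdriver_mid (a point): A screwdriver lying beside the jig on its -y side. Not to be moved.
- tweezers_mid (a point): Dark steel tweezers, 125 mm long, lying beyond the jig. Not to be moved.
Things that resemble listed ones, but are neither listed nor needed, are in the scene too. Leave any green or turquoise look-alike of the part that bears bearing_center alone.

How it is judged:
By the outcome, as a careful person would: the job done as asked, in the order asked, and still so for the second after the job is handed in, with the robot touching nothing.
It also fails if it takes over 64 s, if anything falls off the work surface, if the arm or the gripper's body presses on something with over 40 N, if the wrist force passes 120 N, or if a joint passes its speed limit or range.

## Working session

There is one attempt and no reset: what is moved stays moved. The work goes in short steps, Python scripts to look and compute and a shell command to move; the robot and the scene stay as the last step left them, time stands still between calls to the robot, and variables do not carry over. Pictures are saved under pics/ and viewed, and the job is handed in when it is done.

```bash
ls; mkdir -p pics; cat > h.py <<'E'
import numpy as np, cv2
from station import ctrl, eyes, spotter
def K(p):
    f=240/np.tan(np.radians(p["vertical_fov"])/2)
    return np.array([[f,0,p["cx"]],[0,f,p["cy"]],[0,0,1]])
def proj(p,P):
    R=cv2.Rodrigues(np.array(p["rvec"],float))[0]
    c=(R@np.atleast_2d(P).T).T+np.array(p["tvec"]); u=(K(p)@c.T).T
    return u[:,:2]/u[:,2:]
def unproj(p,uv,z):
    R=cv2.Rodrigues(np.array(p["rvec"],float))[0]; C=-R.T@np.array(p["tvec"])
    d=R.T@np.linalg.inv(K(p))@np.array([uv[0],uv[1],1.]); s=(z-C[2])/d[2]
    return C+s*d
def save(p,n,crop=None,s=1):
    im=p["image"][:,:,::-1]
    if crop: x0,y0,x1,y1=crop; im=im[y0:y1,x0:x1]
    cv2.imwrite("pics/"+n,cv2.resize(im,None,fx=s,fy=s,interpolation=cv2.INTER_CUBIC))
E
python3 - <<'E'
from h import *
o=ctrl.get_obs();print({k:np.round(v,3) for k,v in o.items()})
for n in("top","side"):
    p=eyes.get_image(n);save(p,n+"0.png")
    print(n,[k for k in p],p["vertical_fov"])
    for q in("jig","plate_top","fence_mid","bearing_center","spacer_center","keeper_knob","keeper"):
        print(q,[(np.round(d["centre"],3),round(d["confidence"],2),np.round(proj(p,d["centre"])[0])) for d in spotter.mark_of(q,p)][:3] if q!="keeper" else "")
E
```

```text
pics
{'t': np.float64(0.0), 'q': array([ 1.182,  0.053,  1.614,  0.   ,  1.476, -0.119]), 'dq': array([-0.   , -0.001, -0.001,  0.001,  0.   , -0.   ]), 'effort': array([ 0.0000e+00, -3.9369e+01, -3.7017e+01, -0.0000e+00,  7.0000e-03,
       -0.0000e+00]), 'tool_pos': array([0.166, 0.602, 0.403]), 'tool_rot': array([-4.220e-01, -3.113e+00,  3.000e-03]), 'contact_force': array([ 0.008, -0.412,  0.677]), 'wrist_torque': array([-0.014,  0.012,  0.005]), 'opening': np.float64(0.085)}
top ['image', 'vertical_fov', 'cx', 'cy', 'rvec', 'tvec', 'shot'] 57.251671991957465
jig [(array([ 0.58 , -0.016,  0.002]), 0.65, array([341., 262.]))]
plate_top [(array([ 0.582, -0.018,  0.02 ]), 0.93, array([343., 261.])), (array([0.587, 0.055, 0.026]), 0.23, array([303., 257.]))]
fence_mid [(array([ 0.624, -0.03 ,  0.039]), 0.64, array([351., 237.])), (array([0.586, 0.056, 0.027]), 0.32, array([302., 258.]))]
bearing_center [(array([ 0.454, -0.226,  0.003]), 0.77, array([453., 333.])), (array([ 0.412, -0.094,  0.008]), 0.73, array([382., 355.])), (array([ 0.575, -0.104,  0.03 ]), 0.64, array([391., 266.])
[... 232 characters left out ...]
, 'vertical_fov', 'cx', 'cy', 'rvec', 'tvec', 'shot'] 53.572142326883856
jig [(array([ 0.582, -0.02 , -0.002]), 0.75, array([334., 302.])), (array([0.617, 0.237, 0.007]), 0.33, array([257., 219.]))]
plate_top [(array([ 0.578, -0.02 ,  0.025]), 0.7, array([332., 288.]))]
fence_mid [(array([ 0.625, -0.026,  0.036]), 0.78, array([360., 272.]))]
bearing_center [(array([ 0.413, -0.09 ,  0.007]), 0.96, array([266., 384.])), (array([ 0.615, -0.24 ,  0.007]), 0.79, array([475., 377.])), (array([ 0.454, -0.224,  0.005]), 0.76, array([371., 445.]))]
spacer_center [(array([0.586, 0.056, 0.027]), 0.4, array([304., 261.]))]
keeper_knob [(array([ 0.52 , -0.012,  0.06 ]), 0.86, array([297., 282.]))]
keeper
```

View pics/top0.png

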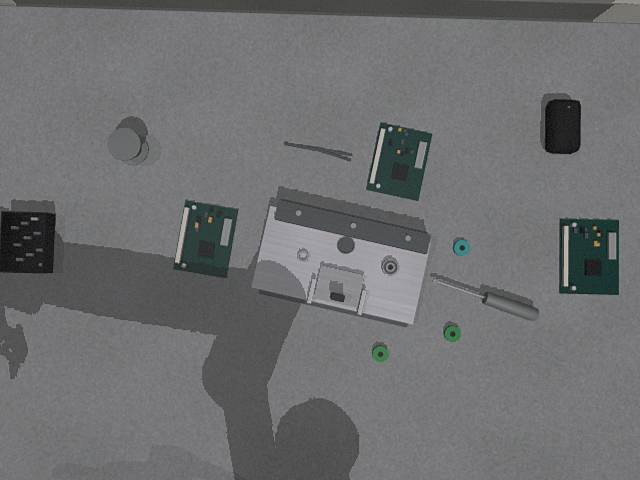

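View pics/side0.png

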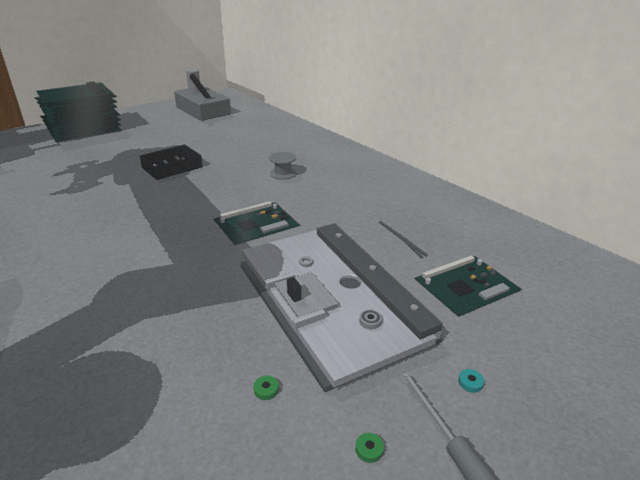

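```bash
python3 - <<'E'
from h import *
p=eyes.get_image("top");save(p,"top1.png",(250,200,440,340),4)
p=eyes.get_image("side");save(p,"side1.png",(230,200,430,350),4)
E
```

```text
(no output)
```

View pics/top1.png

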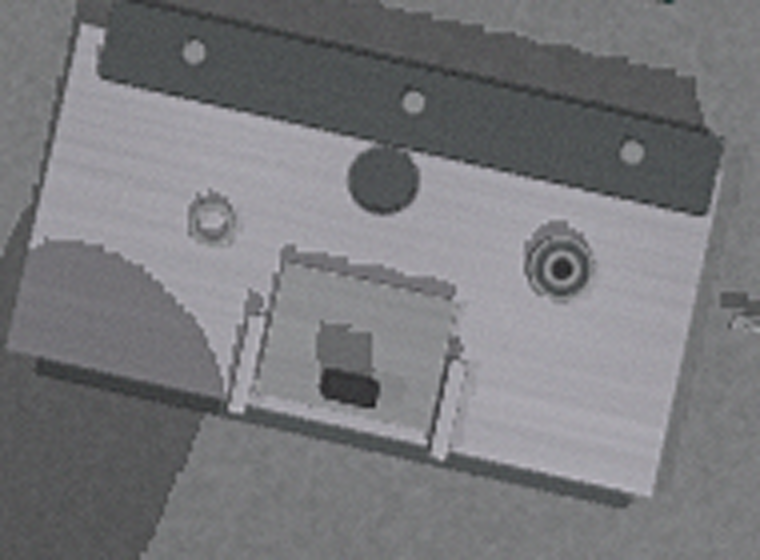

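View pics/side1.png

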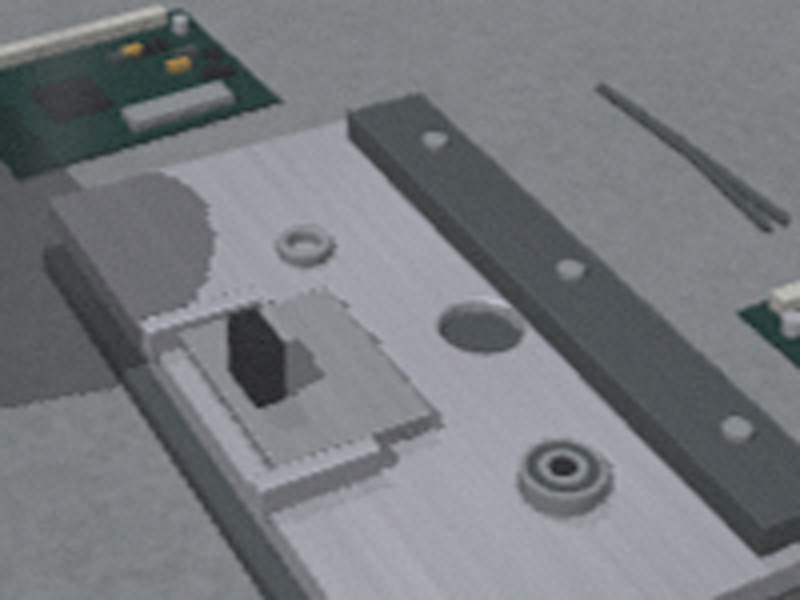

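```bash
python3 - <<'E'
from h import *
p=eyes.get_image("top"); s=eyes.get_image("side")
R=cv2.Rodrigues(np.array(p["rvec"],float))[0];print("campos",-R.T@np.array(p["tvec"]))
R=cv2.Rodrigues(np.array(s["rvec"],float))[0];print("campos",-R.T@np.array(s["tvec"]))
def c(x,y,z): return unproj(p,(250+(x+.5)/4-.5,200+(y+.5)/4-.5),z)
def cs(x,y,z): return unproj(s,(230+(x+.5)/4-.5,200+(y+.5)/4-.5),z)
def sh(n,v): print(n,np.round(v,4))
a,b=c(194,51,.038),c(632,152,.038);sh("scr",[a,c(413,102,.038),b])
d=a-b; psi=np.arctan2(d[1],d[0])-np.pi/2; print("psi screws",psi)
a2,b2=c(98,77,.038),c(702,216,.038);d=a2-b2;print("edge",a2,b2,np.arctan2(d[1],d[0])-np.pi/2,np.linalg.norm(d))
a3,b3=cs(349,117,.038),cs(764,556,.038);d=a3-b3;print("side edge",a3,b3,np.arctan2(d[1],d[0])-np.pi/2,np.linalg.norm(d))
m=(a2+b2)/2; m3=(a3+b3)/2
for mm in(m,m3):
  ex=np.array([np.cos(psi),np.sin(psi),0]);ey=np.array([-np.sin(psi),np.cos(psi),0])
  O=mm-.045*ex;O[2]=0;sh("origin",O)
  J=lambda P:np.round([1000*(P-O)@ex,1000*(P-O)@ey,P[2]*1000],1)
  print("seat",J(c(384,180,.024)),J(cs(481,329,.0185)),"bearing",J(c(562,268,.033)),J(cs(565,467,.033)))
  print("spacer",J(c(212,218,.03)),J(cs(305,244,.030)),"knob",J(c(349,388,.0595)))
  print("platecorners",J(c(653,497,.024)),J(c(8,348,.024)),"keeper front",J(c(285,258,.0335)),J(c(455,293,.0335)))
sh("bearing",[c(562,268,.033),cs(565,467,.033)])
sh("seat",c(384,180,.024))
for pp in(p,s):
  for q in("screwdriver_mid","board_a_mid","board_b_mid","bearing_center","keeper_knob"): print(q,[(np.round(d["centre"],3),round(d["confidence"],2)) for d in spotter.mark_of(q,pp)][:4])
E
```

```text
campos [0.58064076 0.04073887 0.82085368]
campos [ 0.21136759 -0.4155613   0.45917072]
scr [[ 0.6663  0.0656  0.038 ]
 [ 0.6461 -0.0327  0.038 ]
 [ 0.6262 -0.1309  0.038 ]]
psi screws -0.20127524634176774
edge [0.65359017 0.10807253 0.038     ] [ 0.59846725 -0.16270966  0.038     ] -0.20082512011330111 0.2763359014228922
side edge [0.65054083 0.10364607 0.038     ] [ 0.58725691 -0.17398392  0.038     ] -0.22411420693752282 0.2847512316901284
origin [ 0.5819 -0.0183  0.    ]
seat [29.6  2.7 24. ] [31.2  5.8 18.5] bearing [  8.6 -83.3  33. ] [  7.2 -85.   33. ]
spacer [-4.8 74.6 30. ] [-10.1  69.8  30. ] knob [-63.3  -0.2  59.5]
platecorners [ -82.8 -147.6   24. ] [-82.7 151.3  24. ] keeper front [-14.9  38.7  33.5] [-13.1 -38.9  33.5]
origin [ 0.5748 -0.0262  0.    ]
seat [35.  11.8 24. ] [36.6 14.9 18.5] bearing [ 14.  -74.1  33. ] [ 12.7 -75.9  33. ]
spacer [ 0.6 83.8 30. ] [-4.7 79.  30. ] knob [-57.9   9.   59.5]
platecorners [ -77.3 -138.5   24. ] [-77.2 160.4  24. ] keeper front [-9.5 47.8 33.5] [ -7.7 -29.8  33.5]
bearing [[ 0.5737 -0.1016  0.033 ]
 [ 0.572  -0.1031  0.033 ]]
seat [ 0.6114 -0.0216  0.024 ]
screwdriver_mid [(array([ 0.522, -0.282,  0.011]), 0.8)]
board_a_mid [(array([0.614, 0.237, 0.004]), 0.93)]
board_b_mid [(array([ 0.773, -0.12 ,  0.007]), 0.84)]
bearing_center [(array([ 0.61 , -0.239,  0.007]), 0.69), (array([ 0.575, -0.106,  0.029]), 0.68)]
keeper_knob [(array([ 0.521, -0.004,  0.061]), 0.65)]
screwdriver_mid [(array([ 0.578, -0.022,  0.   ]), 0.7), (array([ 0.518, -0.279,  0.011]), 0.68)]
board_a_mid [(array([0.614, 0.238, 0.008]), 0.95)]
board_b_mid [(array([ 0.768, -0.122,  0.005]), 0.87)]
bearing_center [(array([ 0.453, -0.223,  0.004]), 0.67), (array([ 0.615, -0.24 ,  0.01 ]), 0.66), (array([ 0.41 , -0.094,  0.008]), 0.56)]
keeper_knob [(array([ 0.519, -0.008,  0.061]), 0.71)]
```

```bash
python3 -c "
from station import ctrl;print(ctrl.finger_overhang)"
python3 -m crank '[[0,0,-0.068,0,0,0,1],[0,0,0,-20,-25,0,1],[0,0,0,-20,-25,0,1],[0,0,0,-20,-25,0,1],[0,0,0,-20,-25,0,1],[0,0,0,-20,-25,0,1],[0,0,0,-20,-25,0,1],[0,0,0,-20,-25,0,1]]' 20
```

```text
0.1734
t: 2.07
tool_pos: [0.2703, 0.3999, 0.4036]
tool_rot: [-0.295, -3.127, -0.002]
contact_force: [-0.0, -0.1, 0.4]
opening: 0.0002
```

```bash
cat > st.py <<'E'
from h import *
from scipy.spatial.transform import Rotation as Ro
psi=-0.201;O=np.array([.5819,-.0183,0])
ex=np.array([np.cos(psi),np.sin(psi),0]);ey=np.array([-np.sin(psi),np.cos(psi),0])
def J(P): P=np.array(P);return np.round([1000*(P-O)@ex,1000*(P-O)@ey,P[2]*1000],1)
def st():
    o=ctrl.get_obs();R=Ro.from_rotvec(o["tool_rot"]).as_matrix()
    f=np.array(o["contact_force"])
    tip=np.array(o["tool_pos"])+R[:,2]*ctrl.finger_overhang
    print("t%.2f tipJ"%o["t"],J(tip),"yawerr(deg, tool y vs ey)",np.round(np.degrees(np.arctan2(R[:,1]@-ex,R[:,1]@ey)),2),"tilt",np.round(R[:2,2],4),"F jig",np.round([f@ex,f@ey,f[2]],2),"open",round(float(o["opening"]),4))
if __name__=="__main__": st()
E
python3 st.py
```

```text
t2.07 tipJ [-388.9  347.8  230.2] yawerr(deg, tool y vs ey) 0.75 tilt [-0.0003  0.0014] F jig [-0.01 -0.1   0.36] open 0.0002
```

```bash

python3 -m crank '[[0,0,0.013,-20,-25,0,1],[0,0,0,-21,-25,0,1],[0,0,0,-21,-25,0,1],[0,0,0,-21,-25,0,1],[0,0,0,-21,-25,0,1],[0,0,0,-21,-25,0,1],[0,0,0,-21,-25,0,1],[0,0,0,-21,-25,0,1]]' 
python3 -m crank '[[0,0,0,-21,-25,0,1],[0,0,0,-21,-25,0,1],[0,0,0,-21,-25,0,1],[0,0,0,-21,-25,0,1],[0,0,0,-21,-25,0,1],[0,0,0,-21,-25,0,1],[0,0,0,0,0,0,1]]';python3 st.py
```

```text
t: 2.73
tool_pos: [0.3968, 0.1588, 0.4052]
tool_rot: [0.31, 3.12, 0.008]
contact_force: [1.0, -0.1, -0.2]
opening: 0.0003
t: 3.32
tool_pos: [0.4944, -0.0274, 0.4074]
tool_rot: [0.32, 3.112, 0.007]
contact_force: [-0.8, 0.0, -0.1]
opening: 0.0003
t3.32 tipJ [-81.7 -25.4 234.1] yawerr(deg, tool y vs ey) -0.23 tilt [0.0137 0.0029] F jig [-0.78 -0.14 -0.07] open 0.0003
```

```bash

python3 -m crank '[[0,0.013,0,-20,-23,10,1],[0,0,0,-19,-22,20,1],[0,0,0,-10,-12,30,1],[0,0,0,0,0,30,1],[0,0,0,0,0,30,1],[0,0,0,0,0,30,1],[0,0,0,0,0,15,1],[0,0,0,0,0,0,1]]';python3 st.py; python3 - <<'E'
from h import *
p=eyes.get_image("top");save(p,"top2.png",(250,200,440,340),4)
p=eyes.get_image("side");save(p,"side2.png",(230,200,430,350),4)
E
```

```text
t: 3.98
tool_pos: [0.5354, -0.0978, 0.2414]
tool_rot: [0.328, 3.113, 0.008]
contact_force: [-1.6, 0.2, -0.0]
opening: 0.0002
t3.98 tipJ [-27.9 -86.1  68. ] yawerr(deg, tool y vs ey) -0.5 tilt [0.0118 0.004 ] F jig [-1.6  -0.13 -0.02] open 0.0002
```

View pics/top2.png

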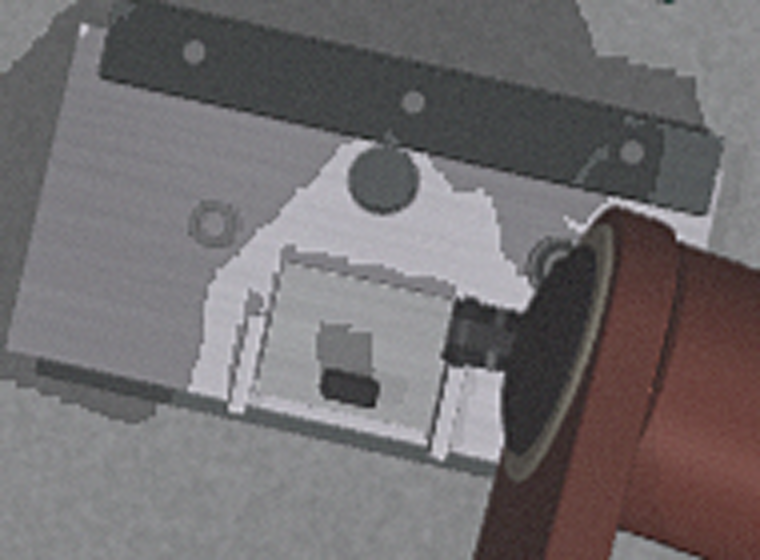

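View pics/side2.png

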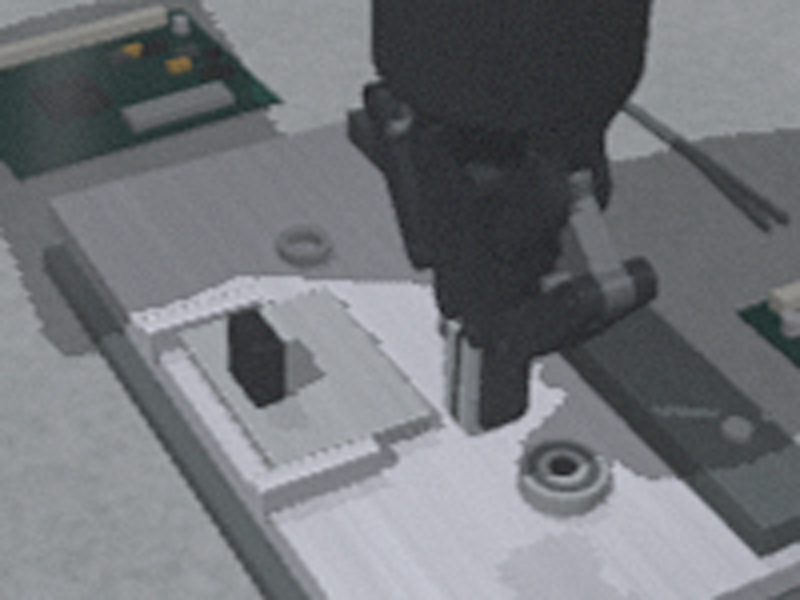

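```bash

python3 -m crank '[[0.004,0.012,0.008,0,1,10,1],[0,0,0,0,1,10,1],[0,0,0,0,1,8,1],[0,0,0,0,0,4,1],[0,0,0,0,0,0,1],[0,0,0,0,0,0,1]]';python3 st.py
```

```text
t: 4.58
tool_pos: [0.5406, -0.0948, 0.2172]
tool_rot: [0.339, 3.108, -0.002]
contact_force: [-0.6, 0.3, 0.3]
opening: 0.0
t4.58 tipJ [-22.5 -83.2  43.8] yawerr(deg, tool y vs ey) -0.92 tilt [ 0.0148 -0.0029] F jig [-0.67  0.14  0.29] open 0.0
```

```bash

python3 -m crank '[[0,0,-0.016,0,0,0,1],[0,0,0,0,0,0,1]]';python3 st.py;python3 -m crank '[[0,0.014,0,2,0,0,1],[0,0,0,0,0,0,1]]';python3 st.py
```

```text
t: 4.75
tool_pos: [0.5409, -0.0949, 0.2177]
tool_rot: [0.311, 3.11, -0.002]
contact_force: [0.2, -1.0, -0.0]
opening: 0.0001
t4.75 tipJ [-22.2 -83.2  44.3] yawerr(deg, tool y vs ey) 0.09 tilt [ 0.0156 -0.0031] F jig [ 0.39 -0.92 -0.01] open 0.0001
t: 4.92
tool_pos: [0.539, -0.0946, 0.2184]
tool_rot: [0.312, 3.124, -0.001]
contact_force: [0.3, 0.2, -1.4]
opening: -0.0
t4.92 tipJ [-26.5 -83.4  45. ] yawerr(deg, tool y vs ey) 0.1 tilt [ 0.0018 -0.0005] F jig [ 0.26  0.21 -1.44] open -0.0
```

```bash

python3 -m crank '[[0,0,0,0,0,8,1],[0,0,0,0,0,7,1],[0,0,0,0,0,0,1]]';python3 st.py;
```

```text
t: 5.17
tool_pos: [0.5393, -0.0948, 0.203]
tool_rot: [0.312, 3.122, -0.001]
contact_force: [-0.6, 1.1, 0.1]
opening: 0.0
t5.17 tipJ [-25.8 -83.5  29.6] yawerr(deg, tool y vs ey) 0.09 tilt [ 0.0036 -0.0012] F jig [-0.83  0.97  0.1 ] open 0.0
```

```bash

python3 -m crank '[[0,0,0,-2,0,2.5,1],[0,0,0,-3,0,0.4,1],[0,0,0,-3,0,0.4,1],[0,0,0,-3,0,0.2,1],[0,0,0,-3,0,0.2,1]]';python3 st.py;
python3 -m crank '[[0,0,0,-3,0,0.2,1],[0,0,0,-3,0,0.2,1],[0,0,0,-3,0,0.2,1]]';python3 st.py;python3 - <<'E'
from h import *
p=eyes.get_image("side");save(p,"side3.png",(230,200,430,350),4)
E
```

```text
t: 5.58
tool_pos: [0.5535, -0.0976, 0.1975]
tool_rot: [0.313, 3.125, -0.0]
contact_force: [-1.1, 0.4, 3.0]
opening: -0.0
t5.58 tipJ [-11.9 -83.4  24.1] yawerr(deg, tool y vs ey) 0.09 tilt [ 0.0006 -0.0003] F jig [-1.15  0.19  3.04] open -0.0
t: 5.83
tool_pos: [0.5638, -0.0998, 0.1975]
tool_rot: [0.313, 3.124, -0.001]
contact_force: [0.3, 0.0, 0.9]
opening: 0.0001
t5.83 tipJ [ -1.1 -83.5  24.1] yawerr(deg, tool y vs ey) 0.09 tilt [ 0.0018 -0.0006] F jig [0.32 0.09 0.88] open 0.0001
```

View pics/side3.png

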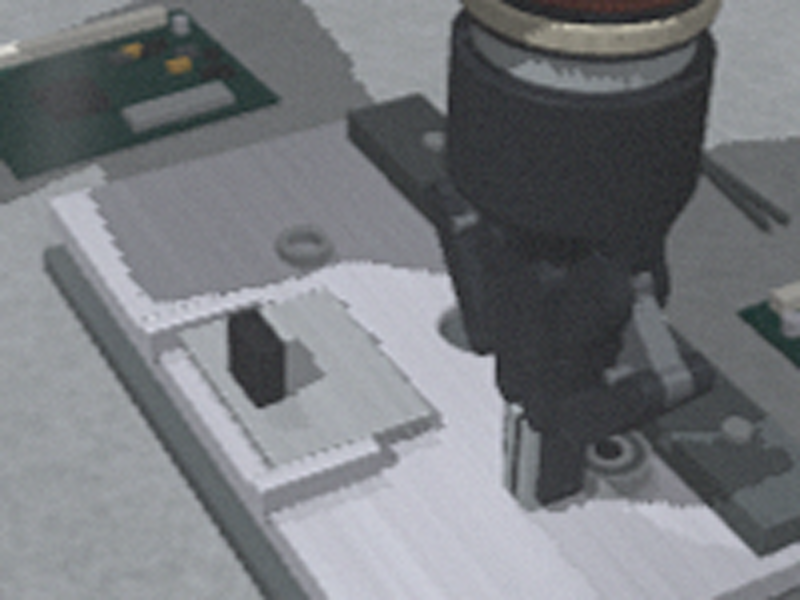

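```bash

python3 -m crank '[[0,0,0,0,0,-2.5,1],[0,0,0,-2,0,0,1],[0,0,0,-1,0,0,1]]';python3 st.py;
python3 -m crank '[[0,0,0,-1,0,0,1],[0,0,0,-1,0,0,1]]';python3 st.py;
```

```text
t: 6.13
tool_pos: [0.5677, -0.1006, 0.2003]
tool_rot: [0.313, 3.123, -0.001]
contact_force: [0.8, -0.9, -0.1]
opening: 0.0001
t6.13 tipJ [  3.  -83.5  26.9] yawerr(deg, tool y vs ey) 0.09 tilt [ 0.0029 -0.0009] F jig [ 0.95 -0.76 -0.15] open 0.0001
t: 6.3
tool_pos: [0.5688, -0.1007, 0.1998]
tool_rot: [-0.312, -3.124, 0.0]
contact_force: [-4.2, 0.7, 1.6]
opening: 0.0
t6.30 tipJ [  3.3 -83.4  26.4] yawerr(deg, tool y vs ey) 0.1 tilt [-0.0019  0.0001] F jig [-4.26 -0.16  1.63] open 0.0
```

```bash

python3 -m crank '[[0,0,0,6,0,-1,1],[0,0,0,6,0,0,1],[0,0,0,0,-10,0,1],[0,0,0,0,-12,0,1],[0,0,0,0,-12,0,1],[0,0,0,0,-6,0,1],[0,0,0,0,0,0,1]]';python3 st.py;python3 - <<'E'
from h import *
p=eyes.get_image("side");save(p,"side4.png",(230,200,430,350),4)
p=eyes.get_image("top");save(p,"top4.png",(250,200,440,340),4)
E
```

```text
t: 6.88
tool_pos: [0.5472, -0.1417, 0.2013]
tool_rot: [0.312, 3.124, -0.002]
contact_force: [-0.1, -0.6, 0.4]
opening: -0.0001
t6.88 tipJ [  -8.9 -128.    27.9] yawerr(deg, tool y vs ey) 0.11 tilt [ 0.0022 -0.0017] F jig [ 0.06 -0.6   0.37] open -0.0001
```

View pics/side4.png

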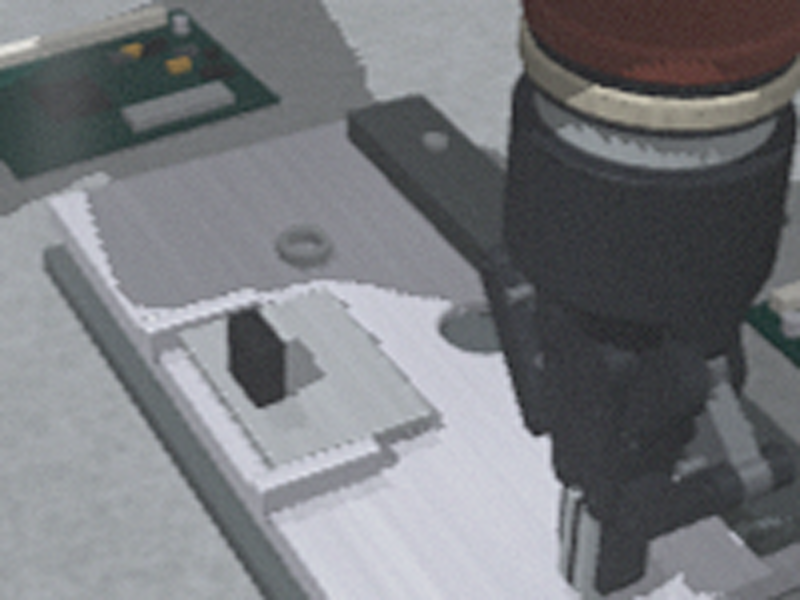

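View pics/top4.png

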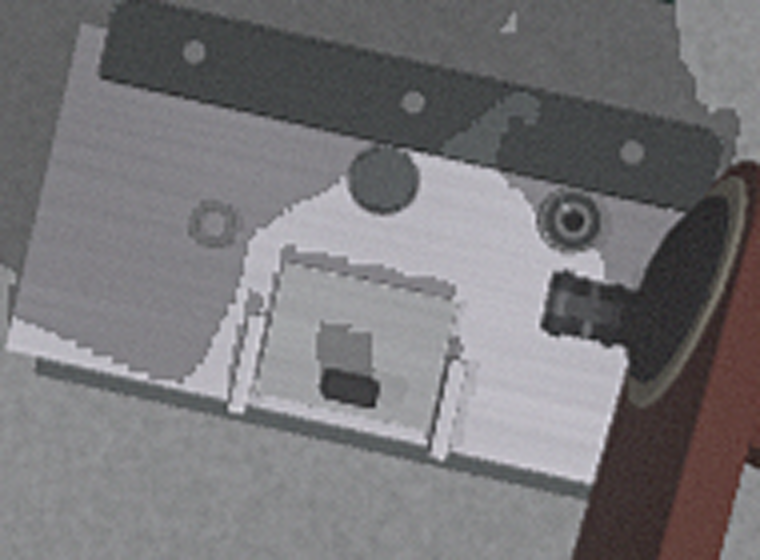

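```bash

python3 -m crank '[[0,0,0.05,-10,0,0,1],[0,0,0,-12,0,0,1],[0,0,0,-10,0,0,1],[0,0,0,-4,0,0,1],[0,0,0,0,0,0,1]]';python3 st.py;
```

```text
t: 7.4
tool_pos: [0.584, -0.1491, 0.2009]
tool_rot: [0.393, 3.115, 0.0]
contact_force: [-0.4, 0.8, 0.7]
opening: 0.0
t7.40 tipJ [  28.4 -127.7   27.5] yawerr(deg, tool y vs ey) -2.86 tilt [0.0015 0.    ] F jig [-0.59  0.67  0.69] open 0.0
```

```bash

python3 -m crank '[[0,0,0,0.1,4,0,1],[0,0,0,0.1,4,0,1],[0,0,0,0.1,3,0,1],[0,0,0,0.1,3,0,1],[0,0,0,0.1,3,0,1],[0,0,0,0.1,3,0,1]]';python3 st.py;
python3 -m crank '[[0,0,0,0.1,3,0,1],[0,0,0,0.1,3,0,1],[0,0,0,0.1,3,0,1],[0,0,0,0.1,3,0,1]]';python3 st.py
```

```text
t: 7.9
tool_pos: [0.5877, -0.1269, 0.2002]
tool_rot: [-0.392, -3.116, -0.001]
contact_force: [0.2, -0.1, 0.3]
opening: 0.0001
t7.90 tipJ [  27.2 -105.1   26.8] yawerr(deg, tool y vs ey) -2.81 tilt [-0.0006  0.001 ] F jig [ 0.26 -0.01  0.25] open 0.0001
t: 8.23
tool_pos: [0.5902, -0.1136, 0.2003]
tool_rot: [-0.391, -3.116, -0.001]
contact_force: [0.5, -0.4, 0.5]
opening: -0.0
t8.23 tipJ [ 27.  -91.5  26.9] yawerr(deg, tool y vs ey) -2.79 tilt [-0.0009  0.001 ] F jig [ 0.54 -0.32  0.51] open -0.0
```

```bash
python3 - <<'E'
from h import *
p=eyes.get_image("side");save(p,"side5.png",(230,200,430,350),4)
p=eyes.get_image("top");save(p,"top5.png",(250,200,440,340),4)
E
```

```text
(no output)
```

View pics/top5.png

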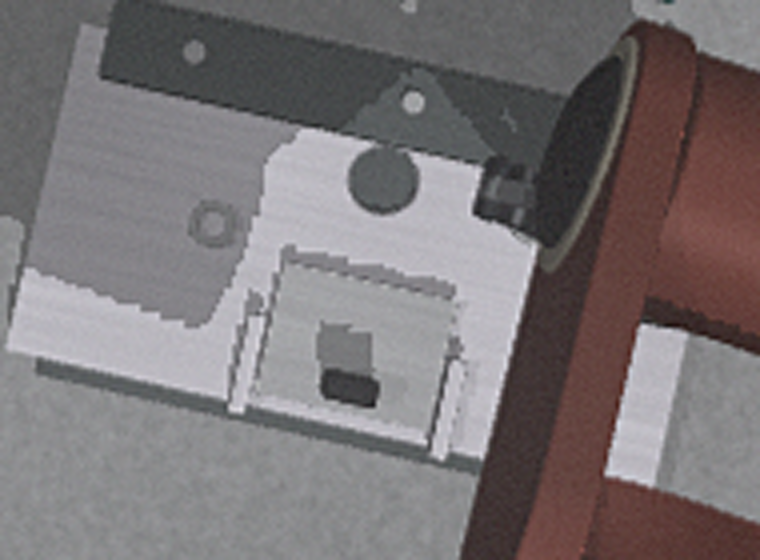

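View pics/side5.png

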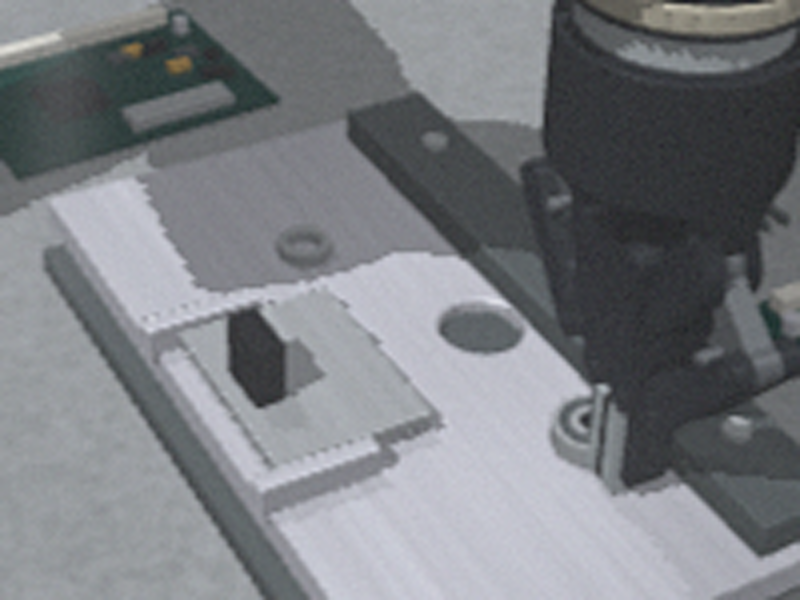

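```bash
cat >> st.py <<'E'
def W(x,y,z): return O+ex*x/1000+ey*y/1000+np.array([0,0,z/1000])
E
python3 - <<'E'
from st import *
s=eyes.get_image("side")
f=lambda P:np.round((proj(s,P)[0]+.5-np.array([230,200]))*4-.5)
print("seat(30,3,24)",f(W(29.7,3,24)),"seen 481,326; fence ends(45,+-140,38)",f(W(45,140,38)),f(W(45,-140,38)),"seen 349,117 764,556; orig bearing",f(W(8.6,-83.3,33)),"seen 565,467")
for x in(24,27,30):
  for y in(-75,-72,-69,-66): print(x,y,"bore",f(W(x,y,33)),"left rim",f(W(x,y,28.5)+.015*(s_:=np.array([-.64,.76,0])/np.hypot(.64,.76))))
E
```

```text
seat(30,3,24) [482. 323.] seen 481,326; fence ends(45,+-140,38) [346. 108.] [763. 524.] seen 349,117 764,556; orig bearing [565. 463.] seen 565,467
24 -75 bore [590. 434.] left rim [545. 438.]
24 -72 bore [585. 428.] left rim [540. 433.]
24 -69 bore [580. 423.] left rim [535. 427.]
24 -66 bore [575. 418.] left rim [530. 422.]
27 -75 bore [597. 431.] left rim [552. 435.]
27 -72 bore [592. 426.] left rim [547. 430.]
27 -69 bore [587. 420.] left rim [542. 425.]
27 -66 bore [582. 415.] left rim [538. 420.]
30 -75 bore [605. 428.] left rim [559. 433.]
30 -72 bore [600. 423.] left rim [555. 427.]
30 -69 bore [595. 418.] left rim [550. 422.]
30 -66 bore [590. 413.] left rim [545. 417.]
```

```bash
python3 - <<'E'
from h import *
p=eyes.get_image("side");save(p,"side6.png",(340,270,420,330),10)
E
```

```text
(no output)
```

View pics/side6.png

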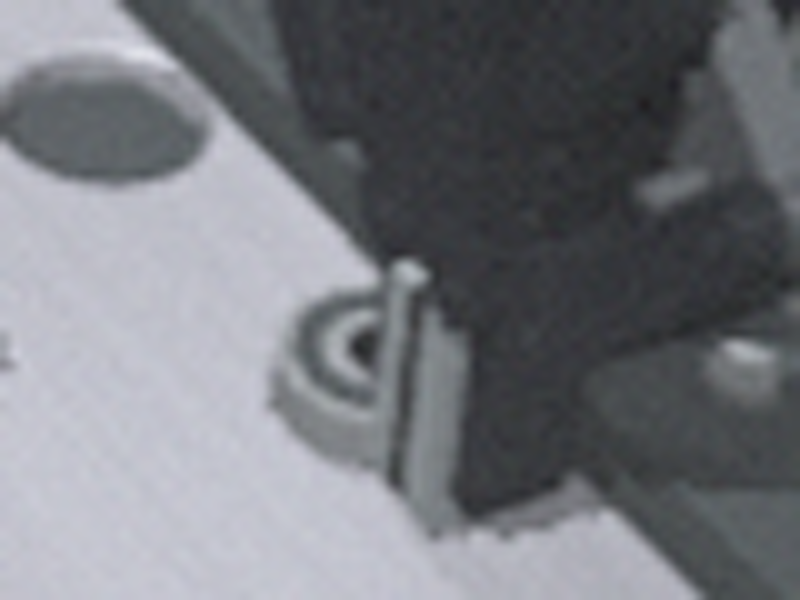

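```bash

python3 -m crank '[[0,0,0,-0.1,3,0,1],[0,0,0,-0.1,3,0,1],[0,0,0,-0.1,3,0,1],[0,0,0,-0.1,3,0,1],[0,0,0,-0.1,3,0,1],[0,0,0,-0.1,3,0,1],[0,0,0,-0.1,3,0,1],[0,0,0,-0.1,3,0,1]]';python3 st.py;
python3 -m crank '[[0,0,0,0,3,0,1],[0,0,0,0,3,0,1],[0,0,0,0,3,0,1],[0,0,0,0,3,0,1]]';python3 st.py; python3 - <<'E'
from h import *
p=eyes.get_image("side");save(p,"side7.png",(320,250,400,310),10)
E
```

```text
t: 9.1
tool_pos: [0.5975, -0.0894, 0.2003]
tool_rot: [-0.393, -3.116, -0.001]
contact_force: [0.2, -0.3, -0.6]
opening: 0.0001
t9.10 tipJ [ 29.4 -66.4  26.9] yawerr(deg, tool y vs ey) -2.86 tilt [-0.0008  0.0007] F jig [ 0.24 -0.25 -0.59] open 0.0001
t: 9.43
tool_pos: [0.6009, -0.0763, 0.2003]
tool_rot: [-0.393, -3.116, -0.001]
contact_force: [-0.7, -0.3, 0.4]
opening: 0.0001
t9.43 tipJ [ 30.  -52.9  26.9] yawerr(deg, tool y vs ey) -2.85 tilt [-0.0007  0.0008] F jig [-0.63 -0.44  0.39] open 0.0001
```

View pics/side7.png

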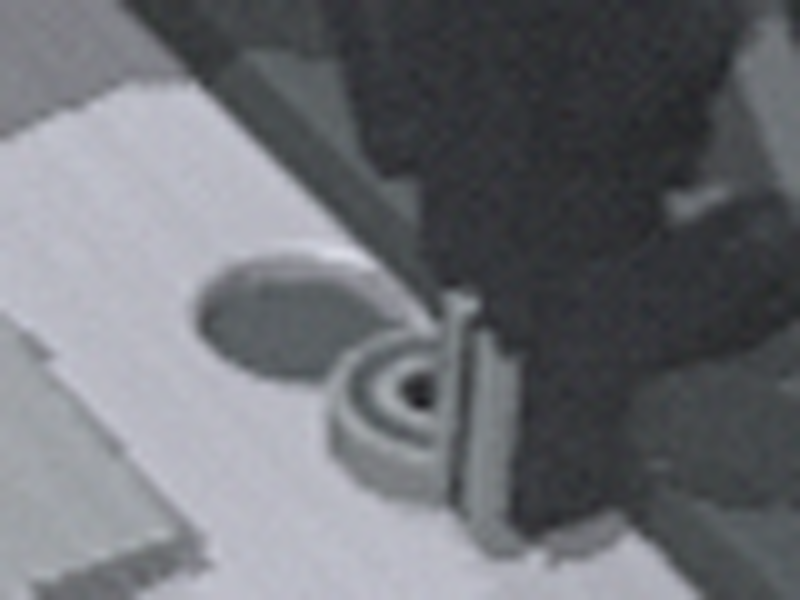

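```bash
python3 - <<'E'
from st import *
s=eyes.get_image("side")
f=lambda P:np.round((proj(s,P)[0]+.5-np.array([320,250]))*10-.5)
for x in(26,28,30):
  for y in(-34,-31,-28): print(x,y,"bore",f(W(x,y,33)),"left rim",f(W(x,y,33)+.015*(s_:=np.array([-.64,.76,0])/np.hypot(.64,.76))),"bottom rim",f(W(x,y,24)-.015*(np.array([.76,.64,0]))))
print("seat left",f(W(29.7,3,24)+.016*np.array([-.64,.76,0])),"right/bottom",f(W(29.7,3,24)-.016*np.array([.76,.64,0])))
E
```

```text
26 -34 bore [424. 408.] left rim [319. 395.] bottom rim [409. 525.]
26 -31 bore [412. 396.] left rim [308. 383.] bottom rim [397. 512.]
26 -28 bore [401. 385.] left rim [297. 371.] bottom rim [386. 500.]
28 -34 bore [436. 404.] left rim [331. 391.] bottom rim [421. 521.]
28 -31 bore [424. 392.] left rim [319. 379.] bottom rim [409. 508.]
28 -28 bore [413. 380.] left rim [308. 367.] bottom rim [398. 496.]
30 -34 bore [448. 400.] left rim [343. 387.] bottom rim [433. 516.]
30 -31 bore [436. 388.] left rim [331. 375.] bottom rim [421. 504.]
30 -28 bore [425. 376.] left rim [320. 363.] bottom rim [410. 492.]
seat left [200. 294.] right/bottom [293. 373.]
```

```bash

python3 -m crank '[[0,0,0,0.1,3,0,1],[0,0,0,0.1,3,0,1],[0,0,0,0.1,2,0,1],[0,0,0,0.1,2,0,1],[0,0,0,0.1,2,0,1],[0,0,0,0.1,1.5,0,1]]';python3 st.py;
python3 -m crank '[[0,0,0,0.1,1.5,0,1],[0,0,0,0.1,1.5,0,1],[0,0,0,0.1,1.5,0,1]]';python3 st.py; python3 - <<'E'
from h import *
p=eyes.get_image("side");save(p,"side8.png",(310,240,390,300),10)
E
```

```text
t: 10.03
tool_pos: [0.6039, -0.062, 0.2003]
tool_rot: [-0.393, -3.116, -0.001]
contact_force: [0.0, 0.1, 0.1]
opening: -0.0002
t10.03 tipJ [ 30.1 -38.3  26.9] yawerr(deg, tool y vs ey) -2.84 tilt [-0.0008  0.0007] F jig [0.01 0.11 0.06] open -0.0002
t: 10.28
tool_pos: [0.6048, -0.0571, 0.2003]
tool_rot: [-0.393, -3.116, -0.001]
contact_force: [0.5, 0.3, 0.4]
opening: -0.0002
t10.28 tipJ [ 30.  -33.3  26.9] yawerr(deg, tool y vs ey) -2.84 tilt [-0.0008  0.0006] F jig [0.39 0.35 0.37] open -0.0002
```

View pics/side8.png

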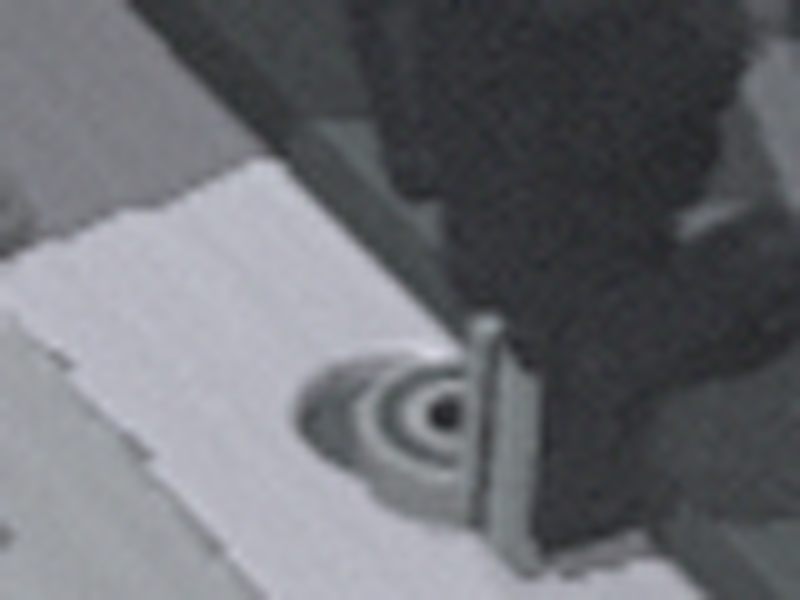

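```bash

python3 -m crank '[[0,0,0,0.1,1.5,0,1],[0,0,0,0.1,1.5,0,1],[0,0,0,0.1,1.5,0,1],[0,0,0,0.1,1.5,0,1]]';python3 st.py;
python3 -m crank '[[0,0,0,0.1,1,0,1],[0,0,0,0.1,1,0,1],[0,0,0,0.1,1,0,1]]';python3 st.py; python3 - <<'E'
from h import *
p=eyes.get_image("side");save(p,"side9.png",(310,240,390,300),10)
E
```

```text
t: 10.67
tool_pos: [0.606, -0.0506, 0.2003]
tool_rot: [-0.393, -3.116, -0.001]
contact_force: [-0.3, -0.4, -0.0]
opening: -0.0002
t10.67 tipJ [ 29.9 -26.7  26.9] yawerr(deg, tool y vs ey) -2.85 tilt [-0.0008  0.0007] F jig [-0.25 -0.42 -0.  ] open -0.0002
t: 10.92
tool_pos: [0.6065, -0.0472, 0.2004]
tool_rot: [-0.393, -3.116, -0.001]
contact_force: [0.2, -0.7, -0.3]
opening: 0.0003
t10.92 tipJ [ 29.7 -23.3  27. ] yawerr(deg, tool y vs ey) -2.84 tilt [-0.0008  0.0006] F jig [ 0.37 -0.69 -0.32] open 0.0003
```

View pics/side9.png

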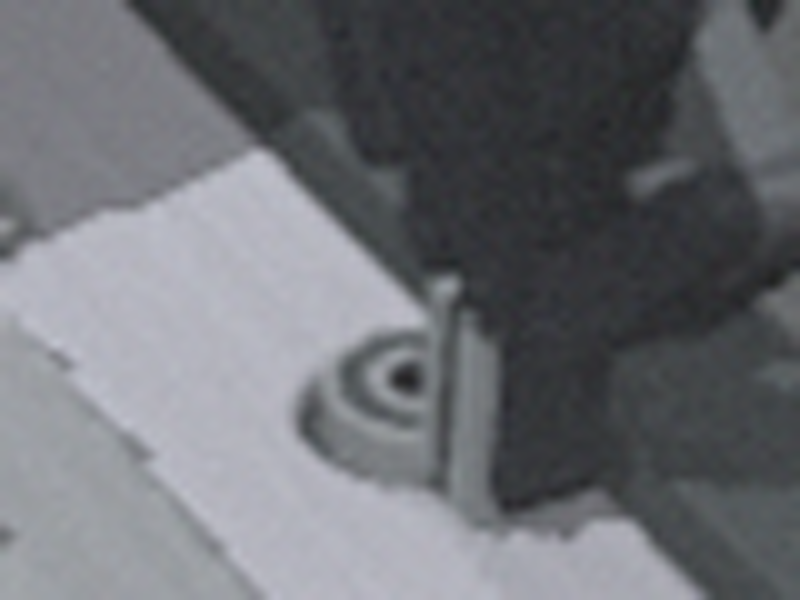

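```bash

python3 -m crank '[[0,0,0,0.1,0.8,0,1],[0,0,0,0.1,0.8,0,1]]';python3 st.py;
python3 -m crank '[[0,0,0,0.1,0.8,0,1]]';python3 st.py; python3 - <<'E'
from h import *
p=eyes.get_image("side");save(p,"side10.png",(310,240,390,300),10)
E
```

```text
t: 11.13
tool_pos: [0.6068, -0.0454, 0.2005]
tool_rot: [-0.393, -3.116, -0.001]
contact_force: [-1.0, 0.1, 0.6]
opening: -0.0
t11.13 tipJ [ 29.7 -21.4  27.1] yawerr(deg, tool y vs ey) -2.84 tilt [-0.0006  0.0007] F jig [-1.02 -0.13  0.64] open -0.0
t: 11.22
tool_pos: [0.6069, -0.0445, 0.2005]
tool_rot: [-0.393, -3.116, -0.001]
contact_force: [-0.7, -0.2, 0.7]
opening: -0.0001
t11.22 tipJ [ 29.6 -20.5  27.1] yawerr(deg, tool y vs ey) -2.84 tilt [-0.0006  0.0008] F jig [-0.66 -0.37  0.73] open -0.0001
```

View pics/side10.png

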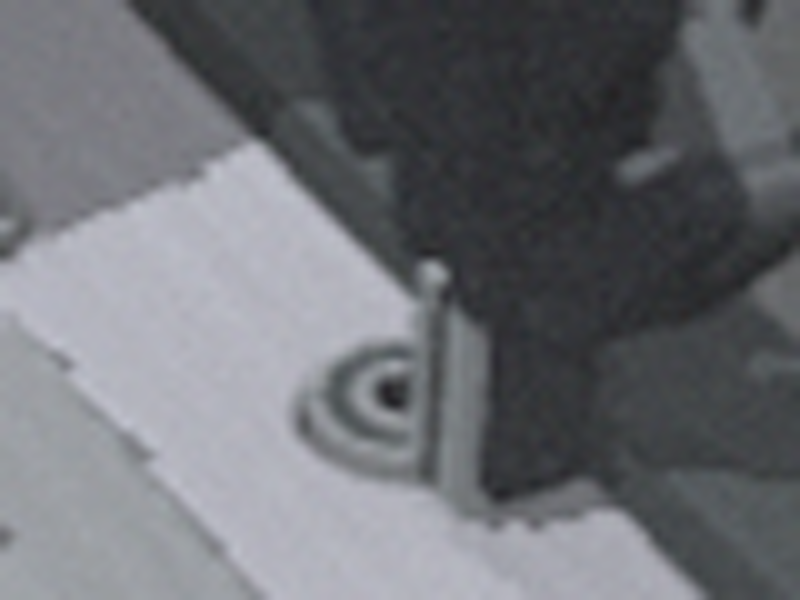

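```bash

python3 -m crank '[[0,0,0,0.05,0.8,0,1]]';python3 st.py;
python3 -m crank '[[0,0,0,0,0.8,0,1]]';python3 st.py
```

```text
t: 11.35
tool_pos: [0.6071, -0.0436, 0.2004]
tool_rot: [-0.393, -3.116, -0.001]
contact_force: [0.0, -0.9, -0.3]
opening: 0.0002
t11.35 tipJ [ 29.6 -19.6  27. ] yawerr(deg, tool y vs ey) -2.84 tilt [-0.0006  0.0009] F jig [ 0.19 -0.92 -0.29] open 0.0002
t: 11.43
tool_pos: [0.6072, -0.0427, 0.2004]
tool_rot: [-0.393, -3.116, -0.001]
contact_force: [-0.5, -0.5, -0.2]
opening: -0.0002
t11.43 tipJ [ 29.6 -18.8  27. ] yawerr(deg, tool y vs ey) -2.85 tilt [-0.0007  0.0008] F jig [-0.37 -0.57 -0.19] open -0.0002
```

```bash

python3 -m crank '[[0,0,0,0,-6,0,1],[0,0,0,0,-15,0,1],[0,0,0,0,-20,-2,1],[0,0,0,0,-10,0,1],[0,0,0,0,0,0,1]]';python3 st.py; python3 - <<'E'
from h import *
p=eyes.get_image("side");save(p,"side11.png",(310,240,390,300),10)
p=eyes.get_image("top");save(p,"top11.png",(305,215,385,275),10)
E
```

```text
t: 11.85
tool_pos: [0.594, -0.0939, 0.2022]
tool_rot: [-0.389, -3.116, -0.001]
contact_force: [0.1, 0.7, -0.6]
opening: -0.0003
t11.85 tipJ [ 26.8 -71.6  28.8] yawerr(deg, tool y vs ey) -2.71 tilt [-0.0009  0.0007] F jig [-0.03  0.72 -0.6 ] open -0.0003
```

View pics/side11.png

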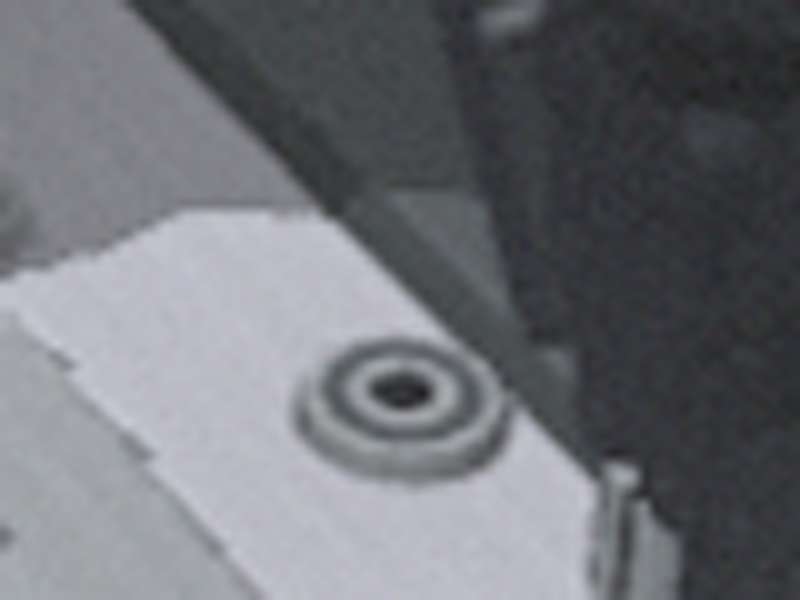

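View pics/top11.png

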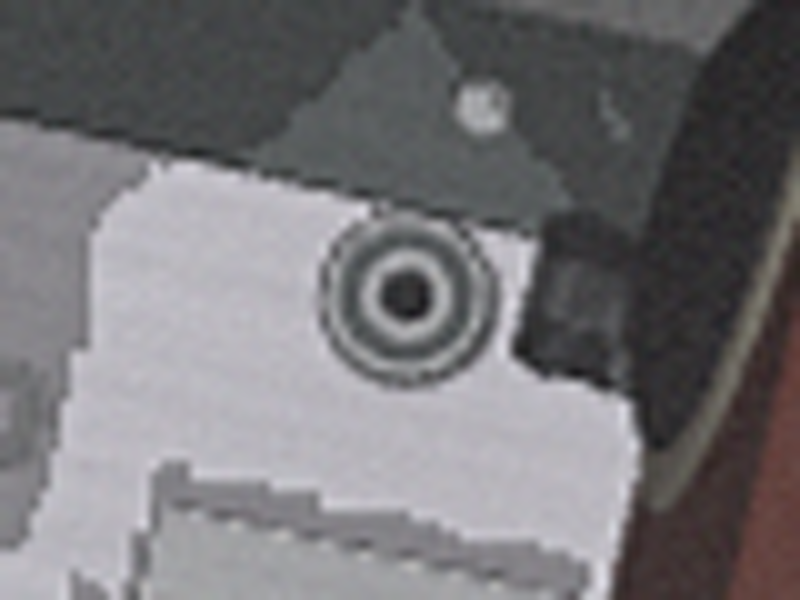

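```bash
python3 - <<'E'
from st import *
for n,o in(("side",(310,240)),("top",(305,215))):
  s=eyes.get_image(n)
  f=lambda P:np.round((proj(s,P)[0]+.5-np.array(o))*10-.5)
  for y in (2,3,4): print(n,y,"z27.5",f(W(29.7,y,27.5)),"z33",f(W(29.7,y,33)),"seat 24",f(W(29.7,y,24)),"bottom rim on plate",f(W(29.7,y,24)-.015*np.array([.76,.64,0])))
E
```

```text
side 2 z27.5 [411. 392.] z33 [413. 363.] seat 24 [410. 411.] bottom rim on plate [397. 473.]
side 3 z27.5 [407. 389.] z33 [409. 359.] seat 24 [406. 407.] bottom rim on plate [394. 469.]
side 4 z27.5 [404. 385.] z33 [406. 355.] seat 24 [403. 404.] bottom rim on plate [390. 465.]
top 2 z27.5 [416. 300.] z33 [418. 299.] seat 24 [414. 301.] bottom rim on plate [466. 365.]
top 3 z27.5 [410. 299.] z33 [413. 298.] seat 24 [409. 300.] bottom rim on plate [460. 364.]
top 4 z27.5 [405. 298.] z33 [407. 297.] seat 24 [403. 299.] bottom rim on plate [455. 363.]
```

```bash

python3 -m crank '[[0,0,0,0,0,-25,1],[0,0,-0.047,0,0,-30,1],[0,0,0,20,10,-8,1],[0,0,0,25,14,0,1],[0,0,0,25,14,0,1],[0,0,0,25,14,0,1],[0,0,0,18,10,0,1],[0,0,0,0,0,0,1]]';python3 st.py
python3 -m crank '[[0,0,0,0,0,0,1]]';python3 st.py
```

```text
t: 12.72
tool_pos: [0.4932, -0.0017, 0.2681]
tool_rot: [-0.301, -3.127, -0.006]
contact_force: [-0.2, -0.0, 0.1]
opening: 0.0002
t12.72 tipJ [-90.4  -0.8  94.7] yawerr(deg, tool y vs ey) 0.52 tilt [-0.     0.004] F jig [-0.23 -0.09  0.07] open 0.0002
t: 12.8
tool_pos: [0.4928, -0.0006, 0.2683]
tool_rot: [0.298, 3.127, 0.006]
contact_force: [0.3, -0.9, 0.7]
opening: -0.0001
t12.80 tipJ [-90.8   0.2  94.9] yawerr(deg, tool y vs ey) 0.64 tilt [0.0008 0.0039] F jig [ 0.44 -0.83  0.73] open -0.0001
```

```bash

python3 -m crank '[[0,0,0.01,7,0,0,1],[0,0,0,0,0,15,1],[0,0,0,0,0,15,1],[0,0,0,0,0,12,1],[0,0,0,0,0,4,1],[0,0,0,0,0,0,1],[0,0,0,0,0,0,1]]';python3 st.py; python3 - <<'E'
from h import *
p=eyes.get_image("side");save(p,"side12.png",(230,200,430,350),4)
p=eyes.get_image("top");save(p,"top12.png",(250,200,440,340),4)
E
```

```text
t: 13.38
tool_pos: [0.4885, 0.0, 0.2227]
tool_rot: [0.318, 3.121, 0.005]
contact_force: [-1.2, 0.5, -0.9]
opening: 0.0001
t13.38 tipJ [-94.5  -0.   49.3] yawerr(deg, tool y vs ey) -0.11 tilt [0.0047 0.003 ] F jig [-1.31  0.28 -0.86] open 0.0001
```

View pics/side12.png

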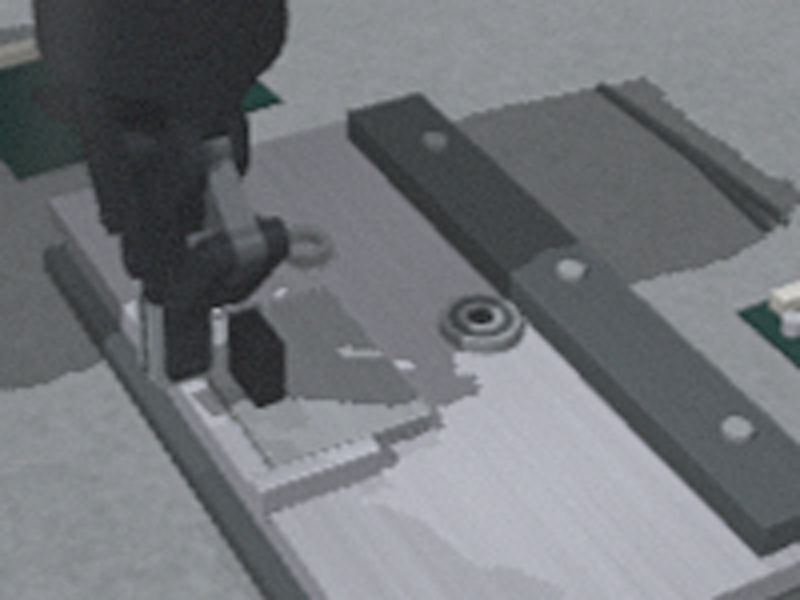

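View pics/top12.png

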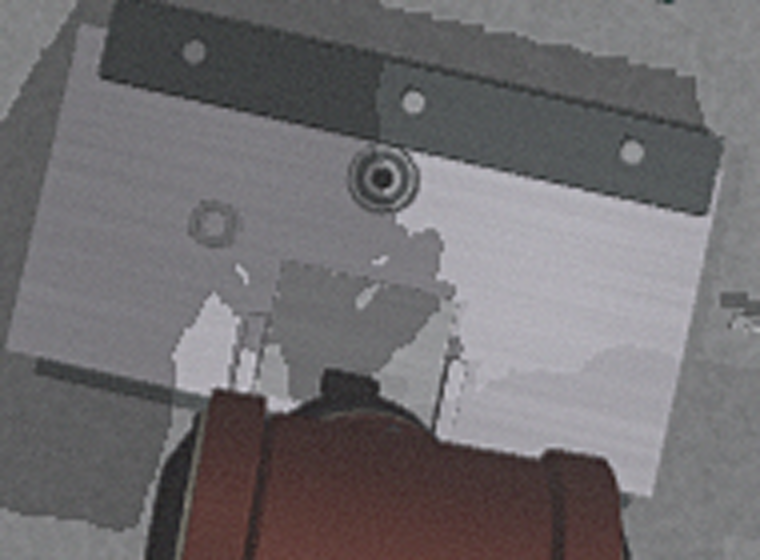

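```bash

python3 -m crank '[[0,0,0,-2,0,5,1],[0,0,0,-3,0,0,1],[0,0,0,-3,0,0,1],[0,0,0,-2,0,0,1],[0,0,0,-2,0,0,1]]';python3 st.py
python3 -m crank '[[0,0,0,-2,0,0,1],[0,0,0,-2,0,0,1],[0,0,0,-2,0,0,1],[0,0,0,-2,0,0,1]]';python3 st.py
```

```text
t: 13.9
tool_pos: [0.502, -0.0028, 0.2198]
tool_rot: [0.318, 3.118, 0.005]
contact_force: [-2.6, 0.5, 0.0]
opening: -0.0001
t13.90 tipJ [-80.2  -0.   46.5] yawerr(deg, tool y vs ey) -0.12 tilt [0.0075 0.0026] F jig [-2.7  -0.    0.05] open -0.0001
t: 14.23
tool_pos: [0.5104, -0.0044, 0.2199]
tool_rot: [0.318, 3.121, 0.005]
contact_force: [-1.6, -0.8, 0.9]
opening: -0.0
t14.23 tipJ [-72.1   0.   46.5] yawerr(deg, tool y vs ey) -0.11 tilt [0.0049 0.003 ] F jig [-1.37 -1.09  0.89] open -0.0
```

```bash

python3 -m crank '[[0,0,0,-2,0,0,1],[0,0,0,-2,0,0,1],[0,0,0,-2,0,0,1],[0,0,0,-2,0,0,1],[0,0,0,-2,0,0,1],[0,0,0,-2,0,0,1]]';python3 st.py
python3 -m crank '[[0,0,0,-2,0,0,1],[0,0,0,-2,0,0,1],[0,0,0,-2,0,0,1],[0,0,0,-2,0,0,1]]';python3 st.py; python3 - <<'E'
from h import *
p=eyes.get_image("side");save(p,"side13.png",(230,200,430,350),4)
E
```

```text
t: 14.73
tool_pos: [0.5233, -0.007, 0.2199]
tool_rot: [0.318, 3.122, 0.005]
contact_force: [-2.7, 0.5, 0.9]
opening: 0.0002
t14.73 tipJ [-59.1   0.   46.5] yawerr(deg, tool y vs ey) -0.1 tilt [0.0043 0.0031] F jig [-2.77 -0.01  0.85] open 0.0002
t: 15.07
tool_pos: [0.532, -0.0088, 0.2199]
tool_rot: [0.318, 3.122, 0.006]
contact_force: [-2.7, 0.3, 0.6]
opening: -0.0
t15.07 tipJ [-50.2  -0.   46.5] yawerr(deg, tool y vs ey) -0.1 tilt [0.0042 0.0031] F jig [-2.67 -0.2   0.63] open -0.0
```

View pics/side13.png

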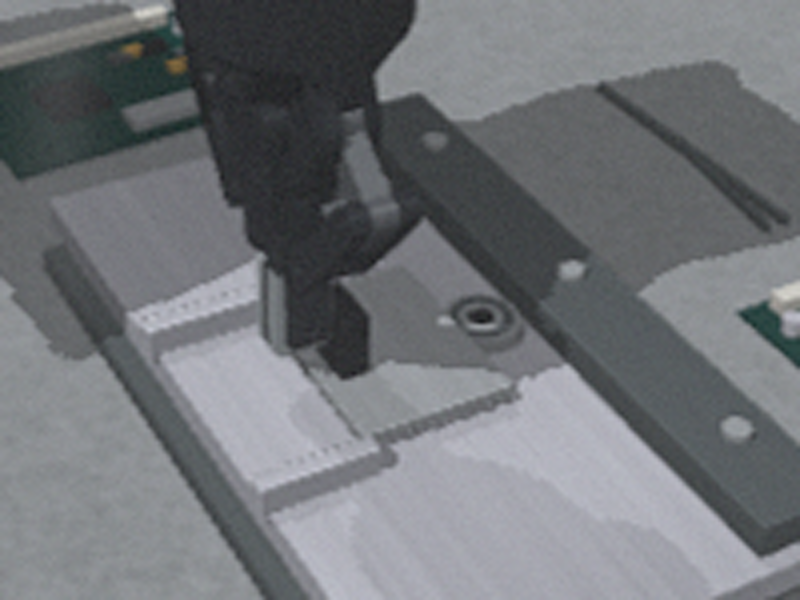

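Keeper slides cleanly at about 2.7 N and is passing over the seated bearing; ~11 mm remain.

```bash

python3 -m crank '[[0,0,0,-1.5,0,0,1],[0,0,0,-1.5,0,0,1],[0,0,0,-1.5,0,0,1],[0,0,0,-1.5,0,0,1]]';python3 st.py
python3 -m crank '[[0,0,0,-1,0,0,1],[0,0,0,-1,0,0,1],[0,0,0,-1,0,0,1]]';python3 st.py
```

```text
t: 15.45
tool_pos: [0.5386, -0.0102, 0.2198]
tool_rot: [0.318, 3.122, 0.006]
contact_force: [-2.2, 0.3, 0.4]
opening: -0.0002
t15.45 tipJ [-43.5   0.   46.4] yawerr(deg, tool y vs ey) -0.11 tilt [0.0043 0.0032] F jig [-2.22 -0.17  0.4 ] open -0.0002
t: 15.7
tool_pos: [0.5419, -0.0108, 0.2198]
tool_rot: [0.318, 3.122, 0.006]
contact_force: [-2.4, 0.6, 0.4]
opening: 0.0004
t15.70 tipJ [-40.1   0.   46.4] yawerr(deg, tool y vs ey) -0.11 tilt [0.0042 0.0032] F jig [-2.5   0.1   0.39] open 0.0004
```

```bash

python3 -m crank '[[0,0,0,-0.8,0,0,1],[0,0,0,-0.8,0,0,1]]';python3 st.py
python3 -m crank '[[0,0,0,-0.8,0,0,1]]';python3 st.py
```

```text
t: 15.87
tool_pos: [0.5433, -0.0111, 0.2197]
tool_rot: [0.318, 3.124, 0.006]
contact_force: [-6.8, 0.3, 3.0]
opening: -0.0002
t15.87 tipJ [-39.    0.   46.3] yawerr(deg, tool y vs ey) -0.11 tilt [0.0023 0.0036] F jig [-6.77 -1.04  3.  ] open -0.0002
t: 15.95
tool_pos: [0.5437, -0.0111, 0.2194]
tool_rot: [-0.318, -3.125, -0.006]
contact_force: [-5.9, 0.3, 3.0]
opening: 0.0002
t15.95 tipJ [-39.1   0.1  46. ] yawerr(deg, tool y vs ey) -0.1 tilt [-0.0002  0.004 ] F jig [-5.85 -0.92  2.98] open 0.0002
```

```bash

python3 -m crank '[[0,0,0,5,0,0,1],[0,0,0,10,0,0,1],[0,0,0,10,0,-10,1],[0,0,0,10,0,-25,1],[0,0,0,10,0,-30,1],[0,0,0,20,0,-30,1],[0,0,0,25,0,-10,1],[0,0,0,0,0,0,1]]';python3 st.py; python3 - <<'E'
from h import *
p=eyes.get_image("side");save(p,"side14.png",(230,200,430,350),4)
p=eyes.get_image("top");save(p,"top14.png",(250,200,440,340),4)
save(p,"top14f.png")
E
```

```text
t: 16.62
tool_pos: [0.4494, 0.0075, 0.327]
tool_rot: [0.318, 3.12, 0.005]
contact_force: [0.4, -0.6, -0.1]
opening: 0.0002
t16.62 tipJ [-134.1   -0.4  153.6] yawerr(deg, tool y vs ey) -0.14 tilt [0.0057 0.0029] F jig [ 0.48 -0.48 -0.09] open 0.0002
```

View pics/side14.png

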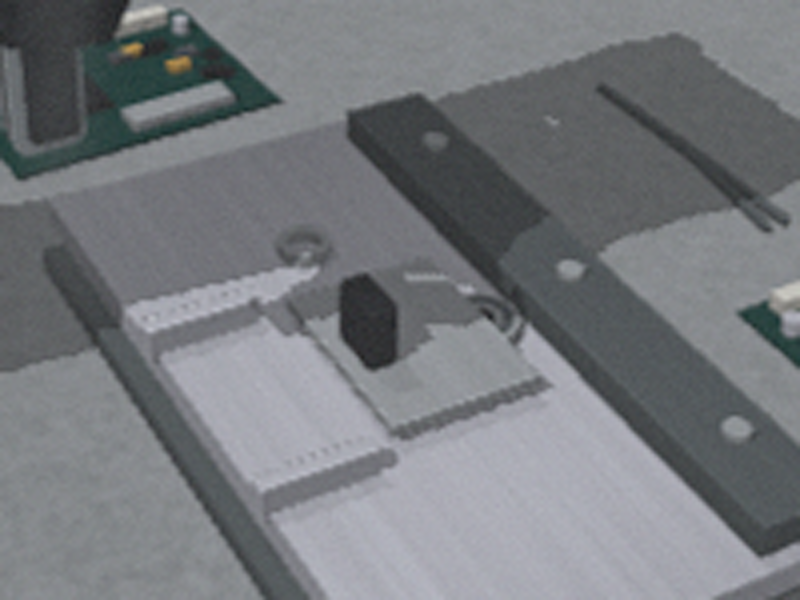

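View pics/top14.png

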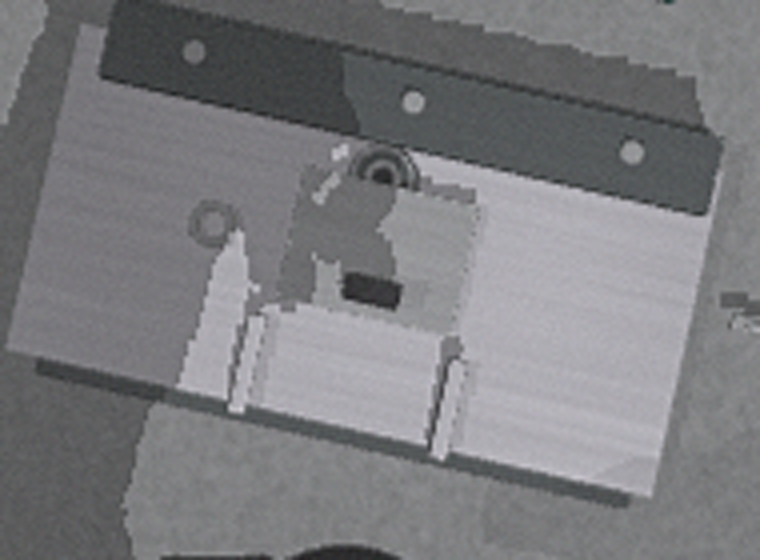

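View pics/top14f.png

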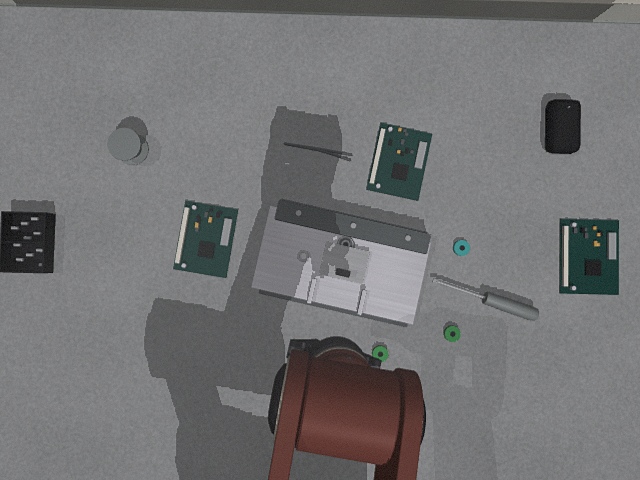

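```bash
python3 - <<'E'
from st import *
p=eyes.get_image("top")
print("knob",J(unproj(p,(250+373.5/4-.5,200+290.5/4-.5),.0595)),"bearing vis")
st()
ctrl.finish_job()
E
```

```text
knob [-19.8  -0.9  59.5] bearing vis
t16.77 tipJ [-132.3   -0.7  151.4] yawerr(deg, tool y vs ey) -0.17 tilt [0.0033 0.0031] F jig [-0.06 -0.18  0.25] open -0.0
the job is handed in; nothing more can be done
```

The bearing is down in its seat, the keeper is at its stop covering half of it, and the job is handed in at about 16.8 s of the 64 s allowed.

**What I did:** With the fingers shut, I nudged the bearing to the fence; the reading at the fence was about 4 N. I then pushed it along the fence, under about 1 N apart from sensor noise, until it dropped into the seat near jig y = +3 mm. After that I pushed the keeper by its knob at about 2.5 N until it stopped, then backed off and raised the gripper clear.

**Last checks:**
- **Bearing:** in both views it sits concentric with the seat. Its bore in the side view matches a top at 27.5 mm (seated), not 33 mm (lying on the plate).
- **Keeper:** it stopped within 0.5 mm of where I expected the stop, with the force rising to about 7 N. The final top view puts the knob at jig x = -20 mm, against -21 mm expected. That difference is within the 2 mm camera calibration.
- **Other things:** the spacer ring, boards, screwdriver, tweezers and the green and turquoise look-alikes look unmoved in the final pictures.

**What went less well:**
- During the first push the fingertips brushed the plate at about 3 N; I raised them before going on.
- A small extra push on the seated bearing gave no clear force. The fingertips were only about 0.5 mm below its top, so I relied on the pictures for the seating.

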